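# Load a lopsided tablet cassette into the counting machine

### The arm

A 6-joint arm with a two-finger parallel gripper is mounted at the origin on the work surface. World frame = base frame: x ahead of the robot, y to its left, z up, the work surface at z = 0. Lengths are in m, angles in rad, forces in N, time in s.
With the tool pointing down it reaches from about 0.375 to 0.925 m from the base axis. Payload 5.7 kg.
Tool frame: the origin (TCP) lies midway between the tips of the shut fingers; the grasp point (between the pads) lies 19 mm behind it; z points along the fingers, x is the direction in which the jaws open and shut, and the axes are right-handed (so a half turn about z gives the same grasp; the last joint's range is limited). The gripper opens to 88 mm and grips with 3 to 60 N. Pads are 20 mm wide; open, the fingers measure 115 mm over their backs; the gripper's body (75 mm by 178 mm) begins 61 mm behind the grasp point.
Start: joints at [-1.376, 0.359, 1.51, -0, 1.272, -0.115], TCP at [0.183, -0.571, 0.223] pointing down, gripper open.
Joint ranges: [-2.97, 2.97], [-1.01, 2.36], [0.21, 2.38], [-0.96, 4.11], [0.2, 2.71], [-2.98, 2.98]. Speed limits (rad/s): [2.39, 2.39, 3.14, 3.14, 3.14, 3.14].

### API

Orientations are given as a unit quaternion [x, y, z, w].
In Python, from bench import move_ptp, servo_line, goto_joints, move_gripper, sleep, inverse_kinematics, capture, PlanningError, close_job, spot_in, silhouettes, current_clock, current_joint_pos, current_qvel, current_joint_torque, current_position, current_orientation, current_force, current_torque, current_finger_gap gives the robot as it stands. Calls block until the motion is done:
- move_ptp(position, orientation): joint-space move of the TCP to a pose.
- servo_line(position, orientation=None, rate=0.15, contact_N=None): straight line of the TCP; orientation=None keeps the orientation; rate is the mean speed in m/s. With contact_N (N) it stops when the force on the tool has changed by that much, and returns True; else False.
- goto_joints(angles): joint-space move.
- move_gripper(opening): finger opening in m; the grip force is fixed at half the most; returns when the fingers have stopped.
- sleep(seconds).
- inverse_kinematics(position, orientation): joint angles nearest the present ones, or None.
- capture(name): name is "scene" or "top"; returns a dict with "image" (420x560x3 uint8, blue, green, red), "range_z" (420x560 float32, m along the optical axis (not along the pixel's ray), 0 where there is no reading), "intrinsics" (3x3 intrinsics, pixels), "R" (3x3) and "t" (3): a world point X has camera coordinates R X + t. Camera axes: x right, y down, z forward; pixel columns grow to the right and rows downward; lengths in m; the calibration is good to about 2 mm. A picture is of the moment at which its call begins.
A pose or a line that the arm cannot do raises PlanningError and nothing moves.
- close_job(): hands the job in, once; it reports no verdict.
Trained networks look in the newest picture that a camera, given by its name, has taken for a name from the list of things; names that differ only in an ending like _2 or _b are one class to them, and where a whole thing is asked for, a point or a joint stands for the part that bears it (a point fixed in the world has none). Each returns a list of dicts, best first, with "conf" (0 to 1); they miss things now and then, are a little off and sometimes report something else, mostly with a low value. They report only what shows in the picture. A call takes as long as a camera call.
- spot_in(camera, query): "xy" ([column, row] in pixels, amid what is visible of it).
- silhouettes(camera, query): "region" (420x560 bool, what is visible of it) and "xy" ([column, row] in pixels, amid what is visible of it).
Readings, each from a call of its own:
- current_clock(): time.
- current_joint_pos(): joint angles.
- current_qvel(): joint speeds.
- current_joint_torque(): joint torques, N m.
- current_position(): TCP position.
- current_orientation(): TCP orientation.
- current_force(): force on the tool from outside, world axes, zero at the start.
- current_torque(): the same for the moment, N m.
- current_finger_gap(): finger opening in m.
Only numpy, scipy, OpenCV 4.12 (cv2) and the standard library are available. Lean on these libraries where they do the work, as an engineer would, in place of code of your own. Each camera call takes 0.05 s, during which the arm holds its last target.

### The job

Load the tablet cassette with the orange nose into the counting machine's bay: nose first, pushed under the orange sprung hold-down arm until it is fully home against the stop, and let go. It is filled unevenly and its balance point cannot be seen, so find it with small trial lifts (tipping it less than 15 degrees), then carry it by its rail well clear of the counter and level to within about 10 degrees. Hold it with a light grip (about 20 N), because hard squeezing cracks it, and leave everything else on the counter where it is.

Things in the scene. Friction and masses are not known exactly. Their poses are not given: they have to be found in the camera images.
- cassette: The cassette to load: closed teal box 200 long (x) x 48 wide (y) x 40 high, orange nose end (+x), orange carrying rail on top. Origin: centre of the underside; x towards the nose, z up. About 0.75 kg; its hidden load puts the balance point anywhere from 65 behind to 42 ahead of the origin along x. Held by the rail too far from that point, it turns nose- or tail-down in the fingers.
- rail (a point): Middle of the top edge of the cassette's carrying rail (17 behind the cassette's origin, 70 above its underside). The rail is a slippery upright wall along x on the middle line: 142 long, 12 thick, 30 high, on the flat deck 40 above the underside; x = -88 to +54 from the cassette's origin. Gripped at 20 N it turns in the fingers at about 0.1 to 0.2 N m. Axes as the cassette's.
- nose (a point): Point on the cassette: bottom of the nose face, 100 ahead of its origin. Axes as the cassette's.
- bay: The counting machine with its loading bay, fixed. Origin: on the counter under the stop face; x is the way in (horizontal), y across, z up. A straight channel runs from x = -175 (open mouth) to the black stop at x = 0 (56 above the counter). The grey base under it is 100 wide. Past the stop, the white housing begins at x = 60: 150 wide, 130 long, 130 high.
- bay_stop (a point): Middle of the channel's floor at the stop face, 30 above the counter: the nose point must come here. The channel is 54 wide between aluminium guides 18 high, whose flared lips widen to 70 at 60 above the counter. Axes as the bay's.
- hold_arm (a joint): Orange sprung hold-down arm over the stop end of the bay, hinged 42 past the stop, 72 above the counter. 0 = resting; grows (rad) as it lifts. It ends in an orange roller, 36 diameter, 32 wide, axis 20 before the stop, whose underside rests 66 above the counter; a cassette under it (deck 70 above the counter) lifts it about 0.07. A cassette pushed along the floor lifts it by itself; that takes about 8 to 20 N.
- other_cassette: Bystander: a like cassette, white with green nose and rail, same sizes and axes. Leave alone.
- stock_bottle: Bystander: white stock bottle, 68 diameter, 135 high; origin at the centre of its underside.
- tall_bottle: Bystander: amber bottle, 56 diameter, 130 high; origin at the centre of its underside.
- vial: Bystander: small amber vial with white cap, 40 diameter, 80 high; origin at the centre of its underside.
- calculator: Bystander: desk calculator 150 x 90 x 20; origin at the centre of its underside.
- stapler: Bystander: blue and black stapler 140 x 34 x 55; origin at the centre of its underside.

How it is judged:
On the way:
1. the cassette is carried well clear of the counter (underside more than 60 mm up) and level within 10 degrees, for 0.3 s (height (world z) of cassette above 0.06 m and angle between cassette's own z axis and vertical below 0.175 rad), for 0.3 s.
At the end, for the whole second after the job is handed in: The orange-nosed cassette lies flat in the bay (within 3 degrees), nose against the stop within 6 mm and centred within 8 mm, lined up within 4.5 degrees, with the hold-down arm lifted by it (more than 0.03 rad) and pressing on it; at rest and released (x of nose in the frame of bay_stop between -0.006 and 0.006 m and y of nose in the frame of bay_stop between -0.008 and 0.008 m and z of nose in the frame of bay_stop below 0.005 m and angle between the x axis of cassette and the x axis of bay, either way round below 0.08 rad and angle between cassette's own z axis and vertical below 0.05 rad and value of joint hold_arm above 0.03 rad and linear speed of cassette below 0.02 m/s); the robot touches nothing.
It fails at once if the cassette tips more than 17 degrees (angle between cassette's own z axis and vertical above 0.3 rad).
It fails at once if the cassette, carried more than 60 mm up, tips more than 11.5 degrees (height (world z) of cassette above 0.06 m and angle between cassette's own z axis and vertical above 0.2 rad).
It fails at once if the cassette is squeezed hard (contact force between the fingers and cassette above 90 N).
It fails at once if a bystander is moved more than 20 mm (distance of any of other_cassette, stock_bottle, tall_bottle, vial, calculator, stapler from where it was at the start of the episode above 0.02 m).
It also fails if it takes over 72 s, if anything falls off the work surface, if the arm or the gripper's body presses on something with over 40 N, if the wrist force passes 120 N, or if a joint passes its speed limit or range.

## Working session

There is one attempt and no reset: what is moved stays moved. The work goes in short steps, each a Python script; the robot and the scene stay as the last script left them, time stands still between calls to the robot, and variables do not carry over. Pictures are saved under pics/ and viewed, and the job is handed in when it is done.

```bash
ls; mkdir -p pics; python3 - <<'E'
from bench import *
import cv2
for n in("scene","top"):
    c=capture(n); cv2.imwrite(f"pics/{n}0.png",c["image"])
    print(n,c["intrinsics"].tolist(),c["R"].tolist(),c["t"].tolist())
    for q in("cassette","rail","nose","bay","bay_stop","hold_arm","other_cassette"):
        print(q,[(round(d["conf"],2),[round(float(v)) for v in d["xy"]]) for d in spot_in(n,q)][:3])
print(current_clock(),current_orientation(),current_finger_gap(),current_force())
E
```

```text
pics
scene [[387.1946939376909, 0.0, 281.0510729564428], [0.0, 387.1946939376909, 217.11201994468988], [0.0, 0.0, 1.0]] [[0.44534730207316486, 0.8953545231381599, -0.002461388265115505], [0.6419757462301499, -0.3212311414714231, -0.6961879738987228], [-0.6241257259466202, 0.3084652843433195, -0.7178553103283418]] [-0.2025316496162487, -0.3112721681675322, 1.5054387004399645]
cassette [(0.95, [273, 241])]
rail [(0.87, [270, 239])]
nose [(0.83, [270, 240])]
bay [(0.65, [209, 198])]
bay_stop [(0.94, [419, 197])]
hold_arm [(0.78, [397, 185])]
other_cassette [(0.78, [198, 252])]
top [[506.10066614388614, 0.0, 276.8833990320557], [0.0, 506.10066614388614, 204.38670358775903], [0.0, 0.0, 1.0]] [[0.012761319241431902, -0.9999053247863853, 0.005146862641602527], [-0.9951884807514628, -0.013200854254445922, -0.09708565922188625], [0.09714441059995996, -0.0038831573218374893, -0.9952627213848613]] [-0.06679896059281006, 0.5431877969258548, 1.615479205262966]
cassette [(0.87, [283, 201])]
rail [(0.86, [285, 201]), (0.73, [405, 245]), (0.64, [134, 184])]
nose [(0.85, [281, 198])]
bay [(0.68, [135, 183])]
bay_stop [(0.73, [136, 182])]
hold_arm [(0.49, [151, 182])]
other_cassette [(0.62, [343, 220])]
0.8 [ 8.07744825e-01 -5.89532269e-01 -2.21364225e-05 -2.03022878e-05] 0.08783691243642422 [ 0.41968637  0.55128642 -1.09485508]
```

View pics/scene0.png

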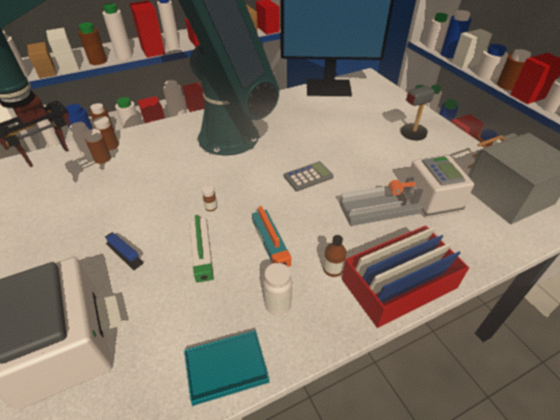

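View pics/top0.png

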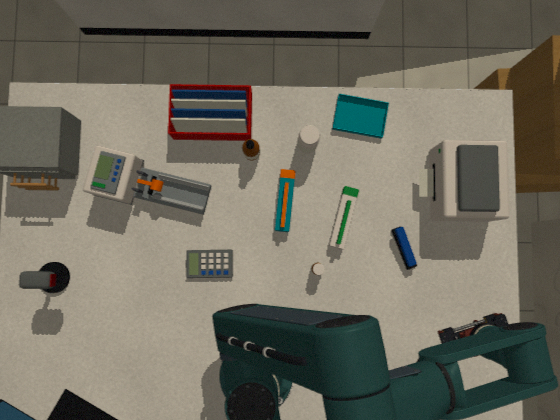

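Cassette: teal with an orange rail, at top (285,201), nose pointing up (+x). The bay's mouth is at top (208,195), its roller at (152,184), and the housing is to the left, so the way in is about +y. Next I'll measure exact poses from depth and colour.

```bash
cat > h.py <<'E'
from bench import *
import numpy as np, cv2
def cloud(c):
    K=c["intrinsics"]; z=c["range_z"]; v,u=np.mgrid[:z.shape[0],:z.shape[1]]
    P=np.stack([(u-K[0,2])/K[0,0]*z,(v-K[1,2])/K[1,1]*z,z],-1)
    return (P-c["t"])@c["R"]          # R^T (P-t)
def hsv(c): return cv2.cvtColor(c["image"],cv2.COLOR_BGR2HSV)
def onplane(c,uv,h):
    K=c["intrinsics"]; uv=np.atleast_2d(uv).astype(float)
    d=np.c_[(uv[:,0]-K[0,2])/K[0,0],(uv[:,1]-K[1,2])/K[1,1],np.ones(len(uv))]@c["R"]
    o=-c["R"].T@c["t"]; s=(h-o[2])/d[:,2]
    return o+d*s[:,None]
E
python3 - <<'E'
from h import *
import pickle
for n in("top","scene"):
    c=capture(n); P=cloud(c); H=hsv(c)
    ms={q:silhouettes(n,q) for q in("cassette","bay","stock_bottle","tall_bottle","calculator","vial","other_cassette")}
    pickle.dump((c,ms),open(n+".pkl","wb"))
    for q,l in ms.items():
        for d in l[:2]:
            p=P[d["region"]&(c["range_z"]>0)]
            print(n,q,round(d["conf"],2),len(p),np.round(d["xy"]),np.round(np.median(p,0),3),np.round(p.min(0),3),np.round(p.max(0),3))
    m=ms["cassette"][0]["region"]; m=cv2.dilate(m.astype(np.uint8),np.ones((5,5)))>0
    org=m&(H[...,0]<18)&(H[...,1]>150)&(H[...,2]>80)
    top=org&(abs(P[...,2]-.07)<.008)
    p=P[top]; 
    print("orange zs",np.percentile(P[org][:,2],[5,25,50,75,95]))
    mu=p.mean(0); w,V=np.linalg.eigh(np.cov(p[:,:2].T)); a=V[:,1]*np.sign(V[0,1]); s=(p[:,:2]-mu[:2])@a
    mid=mu[:2]+a*(s.min()+s.max())/2
    print(n,"rail mid",mid,"z",mu[2],"yaw",np.degrees(np.arctan2(a[1],a[0])),"len",np.ptp(s),len(p))
E
```

```text
top cassette 0.66 980 [345. 218.] [ 0.503 -0.272  0.041] [ 0.405 -0.319 -0.005] [ 0.605 -0.228  0.079]
top cassette 0.65 929 [285. 201.] [ 0.554 -0.082  0.04 ] [ 0.456 -0.114 -0.004] [ 0.659 -0.051  0.081]
top bay 0.77 4721 [136. 184.] [0.598 0.39  0.083] [ 0.511  0.16  -0.01 ] [0.731 0.54  0.138]
top stock_bottle 0.57 513 [310. 138.] [ 0.74  -0.152  0.13 ] [ 0.717 -0.198 -0.006] [ 0.816 -0.121  0.144]
top tall_bottle 0.71 287 [248. 149.] [0.709 0.026 0.09 ] [0.691 0.    0.008] [0.745 0.054 0.137]
top tall_bottle 0.25 973 [284. 197.] [ 0.557 -0.082  0.04 ] [ 0.457 -0.119 -0.009] [ 0.658 -0.051  0.081]
top calculator 0.94 1343 [207. 266.] [0.35  0.159 0.018] [ 0.302  0.082 -0.01 ] [0.397 0.239 0.032]
top vial 0.17 4756 [137. 184.] [0.598 0.391 0.081] [ 0.511  0.16  -0.014] [0.728 0.58  0.138]
top other_cassette 0.79 910 [345. 216.] [ 0.506 -0.272  0.041] [ 0.405 -0.319 -0.009] [ 0.611 -0.231  0.079]Traceback (most recent call last):
  File "<stdin>", line 15, in <module>
    return _quantile_unchecked(
        a, q, axis, out, overwrite_input, method, keepdims, weights)
    return _ureduce(a,
                    func=_quantile_ureduce_func,
    ...<5 lines>...
                    overwrite_input=overwrite_input,
                    method=method)
    r = func(a, **kwargs)
    result = _quantile(arr,
                       quantiles=q,
    ...<2 lines>...
                       out=out,
                       weights=wgt)
    slices_having_nans = np.isnan(arr[-1, ...])
                                  ~~~^^^^^^^^^
IndexError: index -1 is out of bounds for axis 0 with size 0
```

```bash
python3 - <<'E'
from h import *
import pickle
c=capture("scene"); ms={q:silhouettes("scene",q) for q in("cassette","bay")}
pickle.dump((c,ms),open("scene.pkl","wb"))
for n in("top","scene"):
    c,ms=pickle.load(open(n+".pkl","rb")); P=cloud(c); H=hsv(c)
    near=(abs(P[...,0]-.556)<.14)&(abs(P[...,1]+.082)<.06)
    org=near&((H[...,0]<18)|(H[...,0]>175))&(H[...,1]>140)&(H[...,2]>70)
    p=P[org]; print(n,len(p),np.percentile(p[:,2],[5,25,50,75,95]))
    p=P[org&(P[...,2]>.058)&(P[...,2]<.085)]
    mu=p.mean(0); w,V=np.linalg.eigh(np.cov(p[:,:2].T)); a=V[:,1]*np.sign(V[0,1]); s=(p[:,:2]-mu[:2])@a
    print(n,"rail mid",mu[:2]+a*(s.min()+s.max())/2,"z",mu[2],"yaw",np.degrees(np.arctan2(a[1],a[0])),"len",np.ptp(s),len(p))
    # housing top & base
    m=(P[...,1]>.12)&(P[...,1]<.62)&(P[...,0]>.45)&(P[...,0]<.76)
    hs=m&(P[...,2]>.115)&(P[...,2]<.145)
    q=P[hs][:,:2].astype(np.float32); print(n,"housing rect",cv2.minAreaRect(q),len(q))
    bs=m&(P[...,2]>.015)&(P[...,2]<.07)&(P[...,1]<.36)
    q=P[bs][:,:2].astype(np.float32); print(n,"base rect",cv2.minAreaRect(q),len(q))
    ob=m&((H[...,0]<18)|(H[...,0]>175))&(H[...,1]>140)&(H[...,2]>70)
    print("orange arm",np.round(np.percentile(P[ob],[2,50,98],axis=0),3))
    im=c["image"]
    if n=="top": im=cv2.resize(im[130:230,70:230],None,fx=5,fy=5,interpolation=cv2.INTER_CUBIC)
    else: im=cv2.resize(im[140:250,330:490],None,fx=5,fy=5,interpolation=cv2.INTER_CUBIC)
    cv2.imwrite(f"pics/{n}_bay.png",im)
E
```

```text
top 286 [0.03465825 0.0405257  0.06534007 0.07059713 0.07431894]
top rail mid [ 0.54032758 -0.08194409] z 0.07000291661295752 yaw -5.0882029556652935 len 0.13809397240738344 160
top housing rect ((0.644228458404541, 0.5100822448730469), (0.250377357006073, 0.157611683011055), 70.40642547607422) 2031
top base rect ((0.6586022973060608, 0.2503244876861572), (0.2058725506067276, 0.25800830125808716), 76.4554672241211) 1804
orange arm [[0.579 0.125 0.01 ]
 [0.61  0.305 0.089]
 [0.76  0.376 0.105]]
scene 433 [0.02403396 0.03885155 0.04976547 0.06793656 0.07045928]
scene rail mid [ 0.54450447 -0.08582669] z 0.06763941000721867 yaw -4.830522966376687 len 0.13852129750572753 179
scene housing rect ((0.6453253626823425, 0.5108335018157959), (0.24667532742023468, 0.15701471269130707), 70.439697265625) 1667
scene base rect ((0.5840457677841187, 0.2683641314506531), (0.2079739272594452, 0.10287909209728241), 76.44808197021484) 1811
orange arm [[ 0.58   0.16  -0.002]
 [ 0.605  0.316  0.09 ]
 [ 0.76   0.377  0.102]]
```

View pics/top_bay.png

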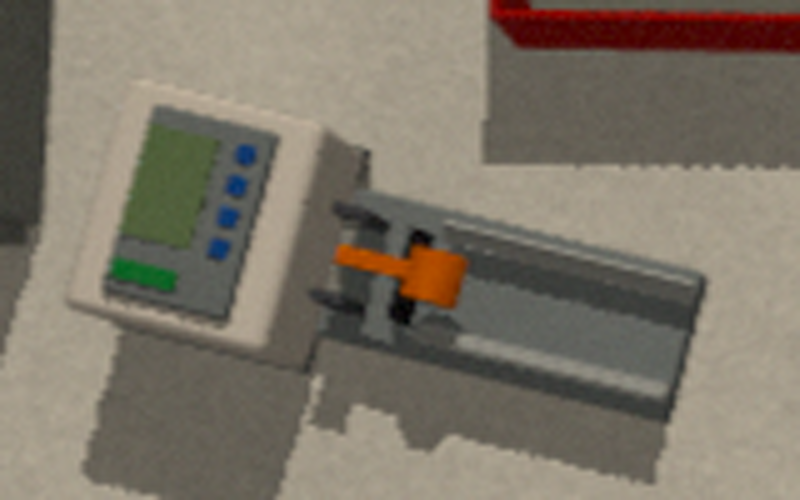

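View pics/scene_bay.png

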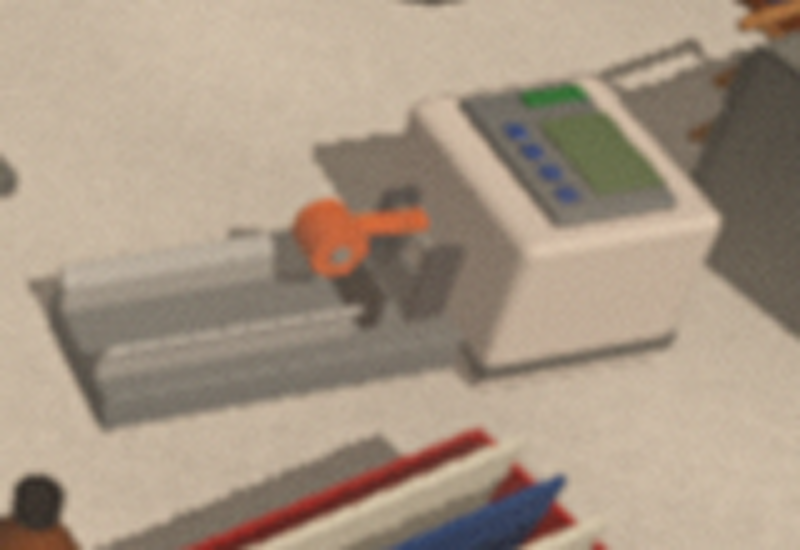

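```bash
cat >> h.py <<'E'
def proj(c,X):
    q=np.atleast_2d(X)@c["R"].T+c["t"]; q=q@c["intrinsics"].T; return q[:,:2]/q[:,2:]
def pose(o,yaw):
    cy,sy=np.cos(yaw),np.sin(yaw)
    return lambda L: np.atleast_2d(L)@np.array([[cy,sy,0],[-sy,cy,0],[0,0,1]])+np.array([*o[:2],o[2] if len(o)>2 else 0])
E
python3 - <<'E'
from h import *
import pickle
yaw=np.radians(76.45); u=np.array([np.cos(yaw),np.sin(yaw)]); v=np.array([-u[1],u[0]])
for n in("top","scene"):
    c,ms=pickle.load(open(n+".pkl","rb")); P=cloud(c); H=hsv(c)
    o=np.array([.60,.35]); 
    X=(P[...,:2]-o)@u; Y=(P[...,:2]-o)@v; Z=P[...,2]
    hs=(Z>.12)&(Z<.14)&(abs(Y)<.12)&(X>.0)&(X<.3)&(X>.05)
    print(n,"housing X",np.round(np.percentile(X[hs],[1,3,97,99]),4),"Y",np.round(np.percentile(Y[hs],[1,3,97,99]),4))
    bs=(Z>.02)&(Z<.065)&(abs(Y)<.075)&(X<-.03)&(X>-.24)
    print("base X",np.round(np.percentile(X[bs],[.5,1,2]),4),"Y",np.round(np.percentile(Y[bs],[1,3,97,99]),4))
    fl=(abs(Z-.03)<.005)&(abs(Y)<.06)&(X<-.06)&(X>-.15)
    # profile across
    for y in np.arange(-.06,.065,.006):
        k=(abs(Y-y)<.003)&(X<-.06)&(X>-.16); 
        print(round(y,3),k.sum(),np.round(np.median(Z[k]),4) if k.any() else None, end=" | ")
    ob=((H[...,0]<18)|(H[...,0]>175))&(H[...,1]>140)&(H[...,2]>70)&(abs(Y)<.08)&(X>-.08)&(X<.08)
    k=ob&(X<.015)&(Z>.06)
    print("\nroller",np.round(np.percentile(X[k],[3,50,97]),4),np.round(np.percentile(Y[k],[3,50,97]),4),np.round(np.percentile(Z[k],[3,50,97]),4))
    k=ob&(X>.015)&(Z>.05); print("arm Y",np.round(np.median(Y[k]),4),"X max",np.round(np.percentile(X[k],97),4))
    # overlay
    im=cv2.resize(c["image"],None,fx=4,fy=4,interpolation=cv2.INTER_CUBIC)
    def draw(T,L,col):
        q=np.int32((proj(c,T(L))+.5)*4-.5); cv2.polylines(im,[q],True,col,1,cv2.LINE_AA)
    B=pose([.60+0*u[0],.35],yaw)
    np.save
    R=pose([.5572,-.0835],np.radians(-5.0))
    def box(x0,x1,y0,y1,z): return [[x0,y0,z],[x1,y0,z],[x1,y1,z],[x0,y1,z]]
    draw(R,box(-.1,.1,-.024,.024,.04),(0,255,255)); draw(R,box(-.088,.054,-.006,.006,.07),(255,0,255)); draw(R,box(-.1,.1,-.024,.024,0),(0,255,0))
    a=proj(c,[[.556,-.08,.04]])[0]*4; a=a.astype(int)
    cv2.imwrite(f"pics/{n}_cas.png",im[a[1]-200:a[1]+200,a[0]-200:a[0]+200])
E
```

```text
top housing X [0.0544 0.0609 0.2845 0.2969] Y [-0.0997 -0.0708  0.0695  0.0828]
base X [-0.1849 -0.1843 -0.1831] Y [-0.0503 -0.0483  0.0456  0.0477]
-0.06 50 0.0009 | -0.054 33 0.0012 | -0.048 50 0.029 | -0.042 32 0.0564 | -0.036 67 0.0544 | -0.03 70 0.0448 | -0.024 58 0.0289 | -0.018 54 0.0308 | -0.012 57 0.03 | -0.006 56 0.0285 | -0.0 59 0.0304 | 0.006 54 0.0298 | 0.012 55 0.0293 | 0.018 57 0.0291 | 0.024 46 0.0325 | 0.03 55 0.0496 | 0.036 73 0.0567 | 0.042 56 0.0301 | 0.048 67 0.0166 | 0.054 53 0.0001 | 0.06 58 0.0003 | 
roller [-0.0473 -0.029   0.011 ] [-0.016  -0.001   0.0135] [0.0829 0.0966 0.105 ]
arm Y -0.002 X max 0.0317
scene housing X [0.0602 0.0698 0.2843 0.2939] Y [-0.1143 -0.1034  0.0564  0.0821]
base X [-0.1863 -0.1861 -0.1856] Y [-0.0531 -0.0523  0.0343  0.0368]
-0.06 50 -0.001 | -0.054 184 0.0132 | -0.048 109 0.0257 | -0.042 88 0.0344 | -0.036 149 0.0366 | -0.03 9 0.0308 | -0.024 0 None | -0.018 0 None | -0.012 19 0.0295 | -0.006 46 0.0287 | -0.0 48 0.0293 | 0.006 36 0.0292 | 0.012 45 0.029 | 0.018 36 0.0281 | 0.024 157 0.0362 | 0.03 114 0.0505 | 0.036 42 0.0563 | 0.042 0 None | 0.048 0 None | 0.054 0 None | 0.06 0 None | 
roller [-0.0481 -0.0323  0.0093] [-0.0185 -0.007   0.0108] [0.0706 0.0923 0.1019]
arm Y -0.0002 X max 0.029
```

View pics/top_cas.png

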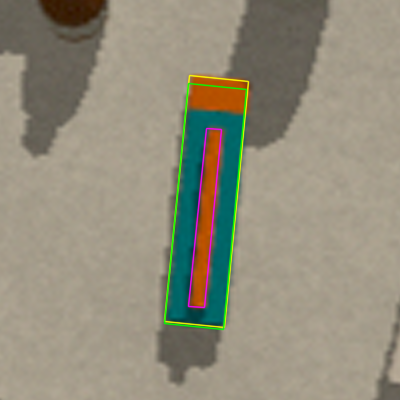

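View pics/scene_cas.png

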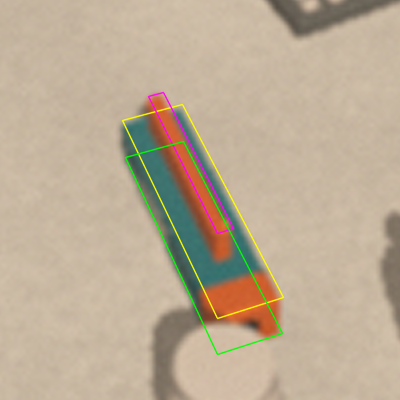

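Top overlay fits the cassette closely: origin ≈(0.557,-0.0835), yaw -5°. The scene view agrees to about 1 px. Now I'll check my bay estimate by overlay and check IK.

```bash
cat >> h.py <<'E'
from scipy.spatial.transform import Rotation as Rot
BAY=np.array([.5992,.3399]); BYAW=np.radians(76.45)
def quat(yaw,flip=False):   # cassette yaw -> tool, tool x along cassette +-y
    a=yaw+np.pi/2+(np.pi if flip else 0)
    x=np.array([np.cos(a),np.sin(a),0]); z=np.array([0,0,-1.]); y=np.cross(z,x)
    return Rot.from_matrix(np.c_[x,y,z]).as_quat()
def wrench(n=8):
    f=[];t=[]
    for _ in range(n): f.append(current_force()); t.append(current_torque()); sleep(.02)
    return np.mean(f,0),np.mean(t,0)
def box(x0,x1,y0,y1,z): return [[x0,y0,z],[x1,y0,z],[x1,y1,z],[x0,y1,z]]
def overlay(c,items,s=4):
    im=cv2.resize(c["image"],None,fx=s,fy=s,interpolation=cv2.INTER_CUBIC)
    for T,L,col in items: cv2.polylines(im,[np.int32((proj(c,T(L))+.5)*s-.5)],True,col,1,cv2.LINE_AA)
    return im
def bayitems():
    B=pose(BAY,BYAW)
    return [(B,box(-.175,0,-.027,.027,.03),(0,255,255)),(B,box(-.175,0,-.035,.035,.06),(255,0,255)),(B,box(-.175,0,-.05,.05,0),(0,255,0)),(B,box(.06,.19,-.075,.075,.13),(0,0,255)),(B,box(-.038,-.002,-.016,.016,.084),(255,255,0))]
E
python3 - <<'E'
from h import *
import pickle
for n in("top","scene"):
    c,_=pickle.load(open(n+".pkl","rb")); im=overlay(c,bayitems())
    a=(proj(c,[[.60,.36,.04]])[0]*4).astype(int)
    cv2.imwrite(f"pics/{n}_bayfit.png",im[a[1]-240:a[1]+240,a[0]-350:a[0]+350])
for f in(False,True):
    for p,y in(([.5458,-.0825,.2],np.radians(-5)),([.5458,-.0825,.044],np.radians(-5)),([.56,.2,.2],BYAW),([.576,.243,.074],BYAW)):
        j=inverse_kinematics(p,quat(y,f)); print(f,None if j is None else np.round(j,2))
E
```

```text
False [-0.28  0.31  1.64 -0.    1.19 -1.76]
False [-0.28  0.51  1.79 -0.    0.84 -1.76]
False [ 0.23  0.37  1.55 -0.    1.22 -2.68]
False [ 0.29  0.55  1.6  -0.    0.99 -2.62]
True [-0.28  0.31  1.64 -0.    1.19  1.38]
True [-0.28  0.51  1.79 -0.    0.84  1.38]
True [ 0.23  0.37  1.55 -0.    1.22  0.46]
True [ 0.29  0.55  1.6  -0.    0.99  0.53]
```

View pics/top_bayfit.png

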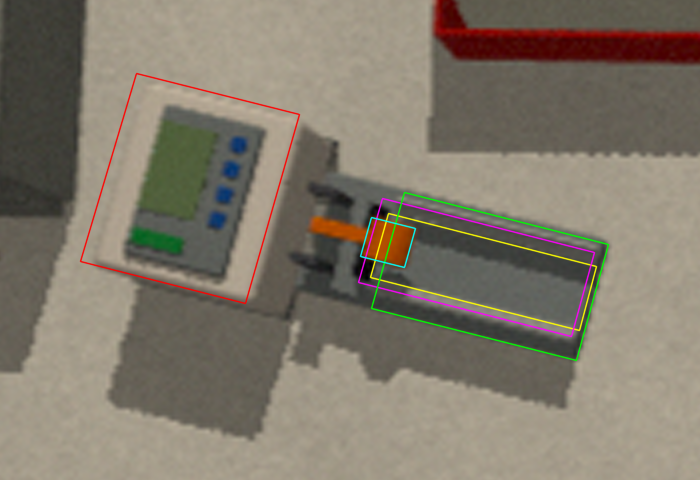

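View pics/scene_bayfit.png

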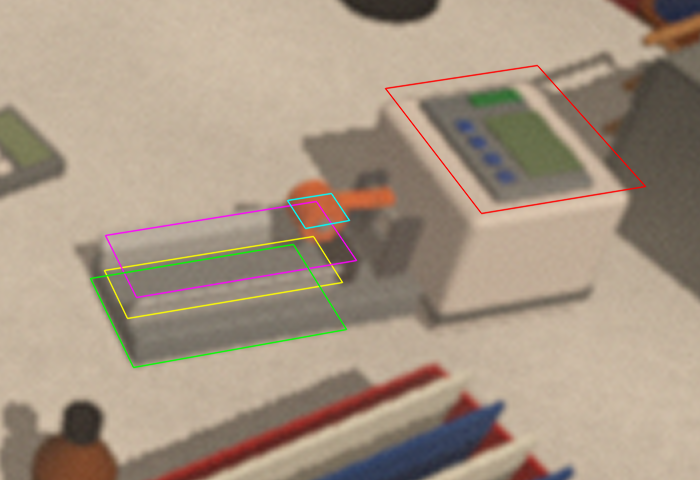

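The bay overlay fits within about 1 px in both views (top mouth edge at (605,245), roller at (395,240)). Flip=True keeps the last joint mid-range. First I'll go above the rail at cassette x=-11.5 mm and grip.

```bash
cat >> h.py <<'E'
CO=np.array([.5572,-.0835]); CYAW=np.radians(-5.0)
def railpt(g,o=None,yaw=None):
    o=CO if o is None else o; yaw=CYAW if yaw is None else yaw
    return o+g*np.array([np.cos(yaw),np.sin(yaw)])
def trial(g,h=.008):
    """grip at g, lift h, measure wrench; returns with it held up"""
    q=quat(CYAW,True); p=railpt(g)
    servo_line([*p,.046],q,rate=.1); sleep(.1)
    f0,t0=wrench()
    move_gripper(.008); sleep(.15)
    f1,t1=wrench()
    servo_line([*p,.046+h],None,rate=.03); sleep(.2)
    f2,t2=wrench()
    ax=np.array([np.cos(CYAW),np.sin(CYAW),0]); ay=np.array([-ax[1],ax[0],0])
    print("g",g,"gap",current_finger_gap(),"open->grip dF",np.round(f1-f0,2),"lift dF",np.round(f2-f0,2),"dF since grip",np.round(f2-f1,2),"dT",np.round(t2-t0,3),"My",round(float((t2-t0)@ay),3),"Mx",round(float((t2-t0)@ax),3),"clk",current_clock())
E
python3 - <<'E'
from h import *
p=railpt(-.0115); q=quat(CYAW,True)
move_ptp([*p,.16],q); print(current_clock())
trial(-.0115,.006)
c=capture("top"); cv2.imwrite("pics/t1.png",c["image"]); P=cloud(c)
c=capture("scene"); cv2.imwrite("pics/s1.png",cv2.resize(c["image"][150:320,150:350],None,fx=3,fy=3))
print(current_position())
E
```

```text
3.5417
g -0.0115 gap 0.01183632851451929 open->grip dF [ 0.22 -1.27 -2.37] lift dF [-0.17  0.45 -7.56] dF since grip [-0.38  1.72 -5.19] dT [-0.004 -0.04  -0.004] My -0.04 Mx -0.0 clk 7.1833
[ 0.54566803 -0.08247359  0.05191465]
```

View pics/s1.png

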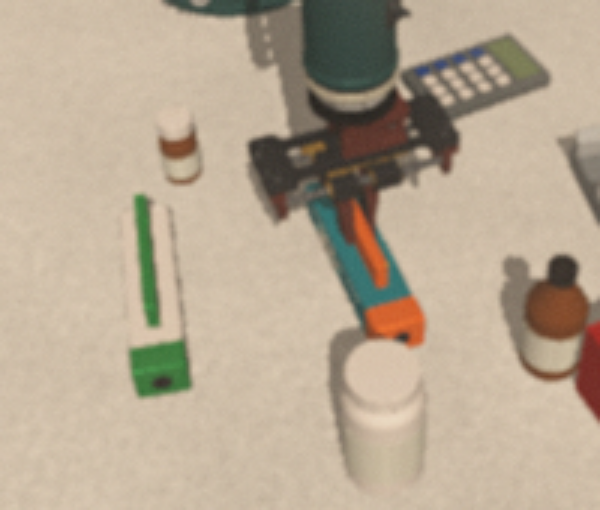

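It gripped (gap 11.8 mm) and carries about the full weight (7.6 N) with a moment of only -0.04 N m. The balance point therefore seems about 5 mm behind this grip. I'll lift a bit more and check the tilt.

```bash
cat >> h.py <<'E'
def tilt(near,r=.13):
    """nose-up tilt (deg), yaw, rail-top line from orange rail + deck points (both cams)"""
    out={}
    for n in("top","scene"):
        c=capture(n); P=cloud(c); H=hsv(c)
        d=np.hypot(P[...,0]-near[0],P[...,1]-near[1])<r
        teal=d&(H[...,0]>80)&(H[...,0]<100)&(H[...,1]>100)&(c["range_z"]>0)
        out[n]=(c,P,H,d,teal)
    return out
def decktilt(near,z,yaw):
    for n,(c,P,H,d,teal) in tilt(near).items():
        p=P[teal&(abs(P[...,2]-z)<.03)]
        u=np.array([np.cos(yaw),np.sin(yaw)]); v=np.array([-u[1],u[0]])
        s=(p[:,:2]-near)@u; w=(p[:,:2]-near)@v
        k=(abs(w)<.02)
        p,s=p[k],s[k]
        for _ in range(4):
            a=np.polyfit(s,p[:,2],1); r=p[:,2]-np.polyval(a,s); kk=(r>-.006)&(r<.01); p,s=p[kk],s[kk]
        print(n,len(s),"deck z@grip",round(a[1],4),"slope deg",round(np.degrees(np.arctan(a[0])),2),"s range",round(s.min(),3),round(s.max(),3))
E
python3 - <<'E'
from h import *
ax=np.array([np.cos(CYAW),np.sin(CYAW),0]); ay=np.array([-ax[1],ax[0],0])
p=railpt(-.0115)
f0,t0=wrench(15); print(np.round(f0,2),np.round(t0,3),t0@ay)
decktilt(p,.046,CYAW)
servo_line([*p,.066],None,rate=.03); sleep(.3)
f,t=wrench(15); print(np.round(f,2),np.round(t,3),t@ay, current_clock())
decktilt(p,.06,CYAW)
E
```

```text
[-0.11  0.05 -7.39] [ 0.03  -0.02  -0.015] -0.017714517155317206
top 159 deck z@grip 0.046 slope deg 0.27 s range -0.088 -0.026
scene 170 deck z@grip 0.045 slope deg 0.15 s range -0.055 0.079
[ 0.04 -0.13 -7.71] [ 0.037 -0.036  0.003] -0.03264602696028473 8.8
top 147 deck z@grip 0.0606 slope deg 0.22 s range -0.088 -0.027
scene 166 deck z@grip 0.0589 slope deg 0.11 s range -0.061 0.08
```

It's level within 0.3° at 20 mm lift, so this grip works. Next: lift high, then carry to above the bay.

```bash
python3 - <<'E'
from h import *
p=railpt(-.0115)
servo_line([*p,.12],None,rate=.08); sleep(.1)
decktilt(p,.114,CYAW)
servo_line([*p,.21],None,rate=.1)
b=pose(BAY,BYAW)
tgt=b([-.1565-.01,0,.21])[0]
q=quat(BYAW,True)
servo_line(tgt,q,rate=.1); sleep(.3)
print(current_position(),tgt,current_clock()); f,t=wrench(10); print(np.round(f,2),np.round(t,3))
decktilt(tgt[:2],.204,BYAW)
import pickle
d={n:capture(n) for n in("top","scene")}; pickle.dump(d,open("hold.pkl","wb"))
C=pose([*b([-.155,0,0])[0][:2],.21-.046],BYAW)
for n,c in d.items():
    it=bayitems()[:3]+[(C,box(-.1,.1,-.024,.024,.04),(0,128,255)),(C,box(-.088,.054,-.006,.006,.07),(255,0,0))]
    im=overlay(c,it); a=(proj(c,[[.58,.26,.1]])[0]*4).astype(int)
    cv2.imwrite(f"pics/{n}_hold.png",im[max(0,a[1]-280):a[1]+280,a[0]-380:a[0]+380])
E
```

```text
top 176 deck z@grip 0.1115 slope deg -1.68 s range -0.089 -0.026
scene 170 deck z@grip 0.1124 slope deg -0.19 s range -0.068 0.08
[0.56023862 0.17793123 0.21003667] [0.56019008 0.17803439 0.21      ] 14.0333
[-0.17 -0.02 -7.55] [-0.009 -0.082  0.005]
top 217 deck z@grip 0.2047 slope deg 1.13 s range -0.087 -0.011
scene 196 deck z@grip 0.2028 slope deg 0.03 s range -0.087 0.082
```

View pics/top_hold.png

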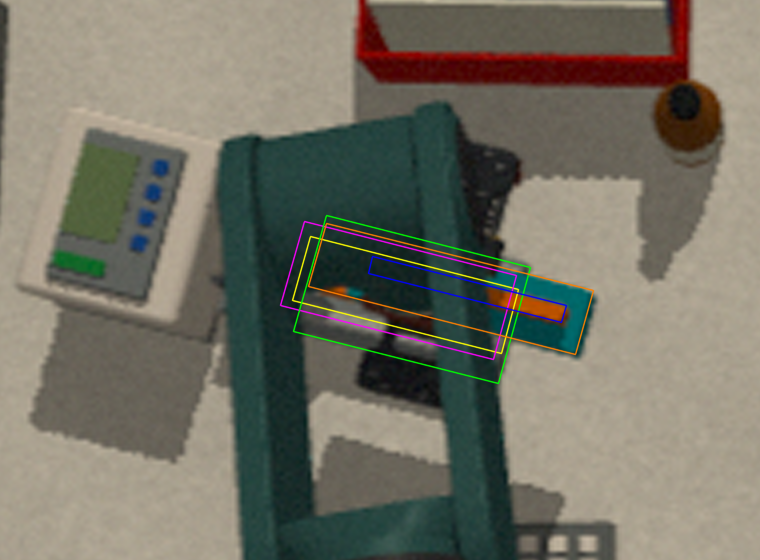

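View pics/scene_hold.png

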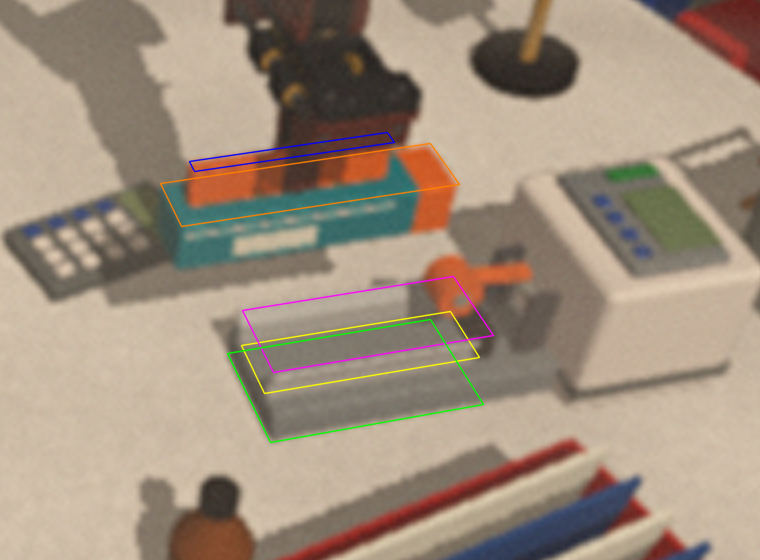

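The cassette hangs level in both views, and its predicted outline matches it: top tail corner at (590,292), scene tail at (165,185). Now I'll lower it into the channel, guarded by contact force.

```bash
python3 - <<'E'
from h import *
b=pose(BAY,BYAW)
t=b([-.1665,0,0])[0][:2]
print(servo_line([*t,.115],None,rate=.1)); sleep(.1)
f,_=wrench(5); print(np.round(f,2))
print("contact",servo_line([*t,.0755],None,rate=.03,contact_N=4)); sleep(.1)
f,tt=wrench(8); print(np.round(f,2),np.round(tt,3),current_position(),current_clock())
decktilt(t,.07,BYAW)
c=capture("scene"); a=(proj(c,[[.58,.26,.05]])[0]).astype(int)
cv2.imwrite("pics/s_low.png",cv2.resize(c["image"][a[1]-70:a[1]+70,a[0]-95:a[0]+95],None,fx=4,fy=4,interpolation=cv2.INTER_CUBIC))
E
```

```text
False
[-0.51  0.07 -7.5 ]
contact True
[-0.01 -0.27  7.67] [-0.009  0.011  0.01 ] [0.56013788 0.17796289 0.07587426] 17.1583
top 172 deck z@grip 0.0705 slope deg 0.75 s range -0.087 -0.017
scene 126 deck z@grip 0.069 slope deg 0.34 s range -0.087 0.077
```

View pics/s_low.png

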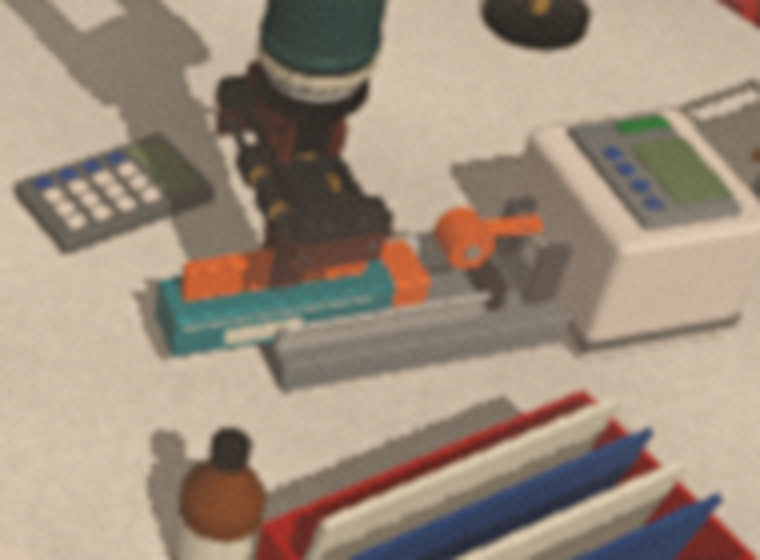

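It sits flat in the channel with the nose (425,285) just before the roller (465,238). Now I'll push it in along the bay.

```bash
python3 - <<'E'
from h import *
b=pose(BAY,BYAW); u=np.array([np.cos(BYAW),np.sin(BYAW),0])
p0=np.array(current_position()); z=p0[2]
for d in (.015,.03,.04,.048,.052,.056,.060):
    t=b([-.1665+d,0,0])[0][:2]
    r=servo_line([*t,z],None,rate=.04,contact_N=30)
    f,tt=wrench(3); pos=np.array(current_position())
    print(d,r,"adv",round(float((pos-p0)@u),4),"Fx",round(float(f@u),2),"F",np.round(f,2),np.round(tt,2),round(current_clock(),2))
    if r or f@u<-25: break
decktilt(t,.07,BYAW)
import pickle
dd={n:capture(n) for n in("top","scene")}; pickle.dump(dd,open("push.pkl","wb"))
c=dd["scene"]; a=(proj(c,[[.58,.26,.05]])[0]).astype(int)
cv2.imwrite("pics/s_push.png",cv2.resize(c["image"][a[1]-70:a[1]+70,a[0]-95:a[0]+95],None,fx=4,fy=4,interpolation=cv2.INTER_CUBIC))
E
```

```text
0.015 False adv 0.0157 Fx 1.6 F [ 0.39  1.55 -3.2 ] [ 0.36 -0.18  0.01] 17.92
0.03 False adv 0.0276 Fx -9.33 F [-2.38 -9.03  2.12] [-1.36  0.07 -0.13] 18.49
0.04 False adv 0.0378 Fx -7.69 F [-2.61 -7.28  2.45] [-1.26  0.14 -0.08] 18.94
0.048 False adv 0.0459 Fx -7.46 F [-2.66 -7.03  1.61] [-1.27  0.12 -0.08] 19.34
0.052 False adv 0.0496 Fx -7.85 F [-2.38 -7.5   2.7 ] [-1.38  0.15 -0.06] 19.64
0.056 False adv 0.0535 Fx -8.85 F [-2.9  -8.4   2.56] [-1.42  0.14 -0.09] 19.94
0.06 False adv 0.0557 Fx -14.18 F [ -2.88 -13.89   3.58] [-2.36  0.14 -0.08] 20.24
top 195 deck z@grip 0.0707 slope deg 0.94 s range -0.094 -0.015
scene 91 deck z@grip 0.0684 slope deg -0.3 s range -0.091 0.064
```

View pics/s_push.png

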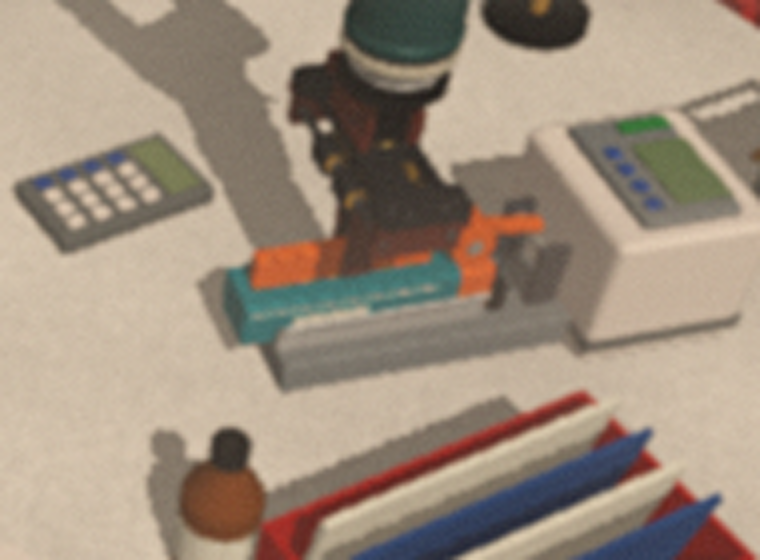

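The roller now rides on the deck. Force rose from 8.9 to 14.2 N with the advance stalling, so the nose seems to be at the stop. One firmer nudge to confirm, then release and inspect.

```bash
python3 - <<'E'
from h import *
b=pose(BAY,BYAW); u=np.array([np.cos(BYAW),np.sin(BYAW),0])
p0=np.array(current_position()); z=p0[2]
for d in (.062,.064,.066):
    t=b([-.1665+d,0,0])[0][:2]
    r=servo_line([*t,z],None,rate=.03,contact_N=20); f,tt=wrench(4)
    print(d,r,"adv",round(float((np.array(current_position())-p0)@u),4),"Fx",round(float(f@u),2),np.round(f,2),current_clock())
    if f@u<-20: break
move_gripper(.04); sleep(.2)
pos=np.array(current_position()); print(current_finger_gap(),np.round(current_force(),2))
servo_line([*pos[:2],.16],None,rate=.1)
t=b([-.30,0,0])[0][:2]; servo_line([*t,.25],None,rate=.2)
goto_joints([-.5,*np.array(current_joint_pos())[1:]])
import pickle
dd={n:capture(n) for n in("top","scene")}; pickle.dump(dd,open("rel.pkl","wb"))
C=pose([*b([-.1,0,0])[0][:2],.03],BYAW)
for n,c in dd.items():
    it=[(C,box(-.1,.1,-.024,.024,.04),(0,255,255)),(C,box(-.088,.054,-.006,.006,.07),(255,0,0))]
    im=overlay(c,it); a=(proj(c,[[.59,.29,.05]])[0]*4).astype(int)
    cv2.imwrite(f"pics/{n}_rel.png",im[a[1]-280:a[1]+280,a[0]-380:a[0]+380])
    P=cloud(c);H=hsv(c); X=(P[...,:2]-BAY)@u[:2]; Y=(P[...,:2]-BAY)@np.array([-u[1],u[0]])
    teal=(H[...,0]>80)&(H[...,0]<100)&(H[...,1]>100)&(abs(Y)<.06)&(X>-.26)&(X<.02)&(P[...,2]>.05)
    k=teal&(abs(P[...,2]-.07)<.006); a_=np.polyfit(X[k],P[...,2][k],1)
    print(n,"deck z",np.median(P[...,2][k]),"slope",np.degrees(a_[0]),"tail X",np.percentile(X[teal],[1,2,5]))
    og=((H[...,0]<18)|(H[...,0]>175))&(H[...,1]>140)&(H[...,2]>70)&(abs(Y)<.03)&(X<-.045)&(X>-.25)&(P[...,2]>.092)
    l=np.polyfit(X[og],Y[og],1); print("rail X",np.percentile(X[og],[1,99]),"rail line yaw deg",np.degrees(l[0]),"Y mean",Y[og].mean(),"Y@nose",l[1],og.sum())
print(current_clock())
E
```

```text
0.062 False adv 0.0008 Fx -18.84 [ -3.91 -18.44   5.42] 20.7583
0.064 False adv 0.002 Fx -20.41 [ -3.63 -20.12   5.88] 21.075
0.03990932878476628 [ 0.22 -0.28 -0.11]
top deck z 0.06948877473487007 slope -0.29940744401041824 tail X [-0.19985934 -0.19909854 -0.1963514 ]
rail X [-0.18675743 -0.04846617] rail line yaw deg -0.2693397717294558 Y mean 0.0011559175035332143 Y@nose 0.0006039739739357635 177
scene deck z 0.07006191626107895 slope -10.281180089385611 tail X [-0.19522331 -0.19522331 -0.19522331]
rail X [-0.18864499 -0.04949639] rail line yaw deg -0.07122806464946406 Y mean -0.0022893289635512516 Y@nose -0.0024377432068841704 199
25.1917<stdin>:23: RankWarning: Polyfit may be poorly conditioned
```

View pics/top_rel.png

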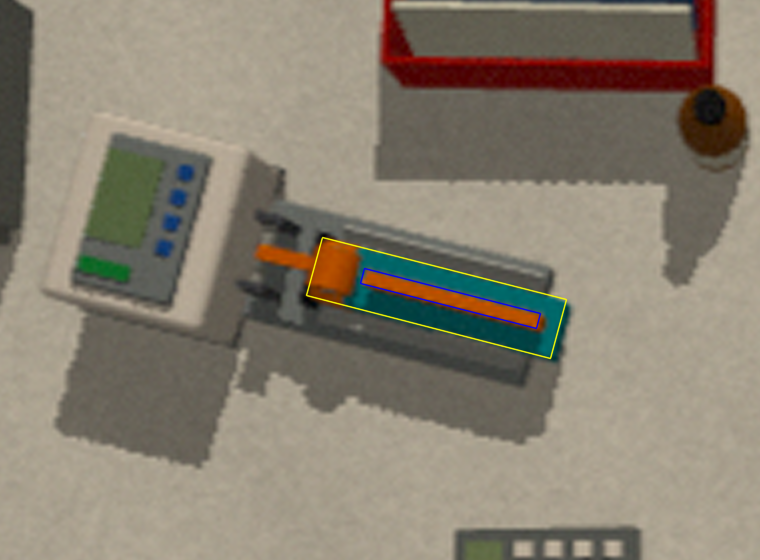

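View pics/scene_rel.png

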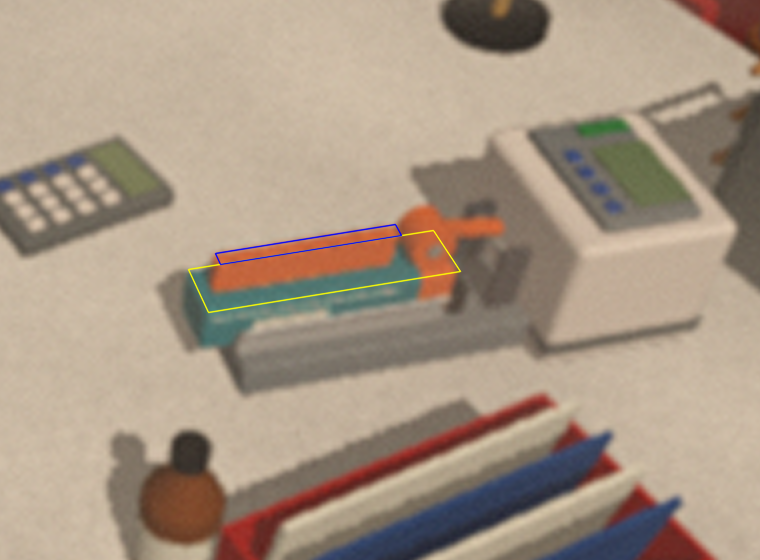

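The cassette lies flat under the lifted roller with its rail line within 0.3°. In the top view the rail tail end (545,322) is about 1 px behind the ideal, and the last nudge may have slipped in the grip. To be sure it's home, I'll push the tail face with closed fingers.

```bash
python3 - <<'E'
from h import *
b=pose(BAY,BYAW); u=np.array([np.cos(BYAW),np.sin(BYAW),0])
q=quat(BYAW,True)
move_gripper(0.0)
P=lambda x,z:b([x,0,z])[0]
move_ptp(P(-.25,.2),q)
servo_line(P(-.25,.05),None,rate=.15); sleep(.1)
f0,_=wrench(5)
r=servo_line(P(-.195,.05),None,rate=.03,contact_N=5); f,_=wrench(3)
X=lambda:round(float((np.array(current_position())[:2]-BAY)@u[:2]),4)
print("touch",r,X(),np.round((f-f0)@u,2),current_clock())
x=X()
for k in range(8):
    x+=.0015
    servo_line(P(x,.05),None,rate=.02); f,_=wrench(3)
    print("cmd",round(x,4),"at",X(),"F",round(float((f-f0)@u),2))
    if (f-f0)@u<-32: break
servo_line(P(-.25,.05),None,rate=.1); servo_line(P(-.25,.2),None,rate=.2)
f,_=wrench(3); print(np.round(f,2),current_clock())
goto_joints([-.5,*np.array(current_joint_pos())[1:]])
b_=b
C=pose([*b([-.1,0,0])[0][:2],.03],BYAW)
for n in("top","scene"):
    c=capture(n)
    it=[(C,box(-.1,.1,-.024,.024,.04),(0,255,255)),(C,box(-.088,.054,-.006,.006,.07),(255,0,0))]
    im=overlay(c,it); a=(proj(c,[[.59,.29,.05]])[0]*4).astype(int)
    cv2.imwrite(f"pics/{n}_fin.png",im[a[1]-280:a[1]+280,a[0]-380:a[0]+380]); cv2.imwrite(f"pics/{n}_finfull.png",c["image"])
    Q=cloud(c);H=hsv(c); XX=(Q[...,:2]-BAY)@u[:2]; Y=(Q[...,:2]-BAY)@np.array([-u[1],u[0]])
    og=((H[...,0]<18)|(H[...,0]>175))&(H[...,1]>140)&(H[...,2]>70)&(abs(Y)<.03)&(XX<-.045)&(XX>-.25)&(Q[...,2]>.092)
    l=np.polyfit(XX[og],Y[og],1); print(n,"rail X",np.percentile(XX[og],[1,99]),"yaw deg",np.degrees(l[0]),"Y mean",Y[og].mean())
    ob=((H[...,0]<18)|(H[...,0]>175))&(H[...,1]>140)&(H[...,2]>70)&(abs(Y)<.03)&(XX>-.045)&(XX<.05)
    print("roller top z",np.percentile(Q[...,2][ob],[90,97]))
print(current_clock())
E
```

```text
touch True -0.2117 -1.4 29.675
cmd -0.2102 at -0.2116 F -6.26
cmd -0.2087 at -0.2116 F -12.44
cmd -0.2072 at -0.2116 F -18.2
cmd -0.2057 at -0.2115 F -24.1
cmd -0.2042 at -0.2115 F -29.66
cmd -0.2027 at -0.2114 F -35.44
[-0.02  0.19 -0.04] 33.05
top rail X [-0.18700357 -0.05025793] yaw deg -0.1879124423442515 Y mean 0.0010246029331278334
roller top z [0.10483947 0.10834524]
scene rail X [-0.18874741 -0.04960462] yaw deg 0.318694211610219 Y mean -0.0021369826207633296
roller top z [0.10346039 0.10565545]
34.3
```

View pics/top_fin.png

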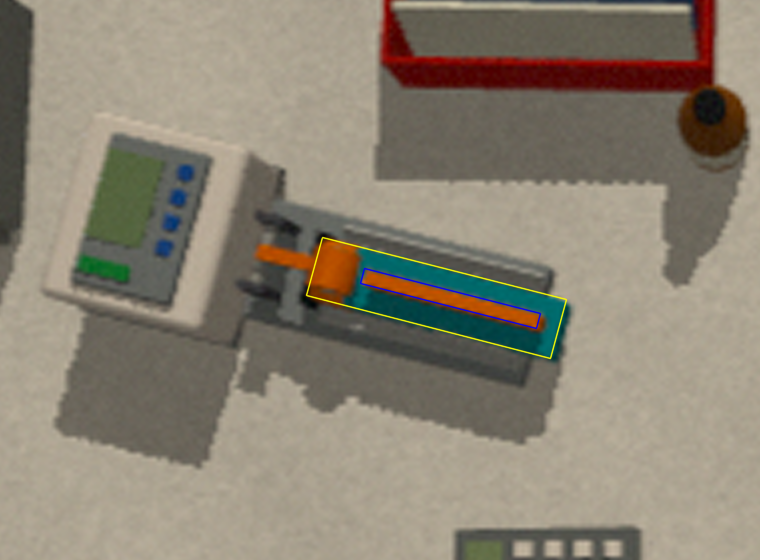

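View pics/scene_finfull.png

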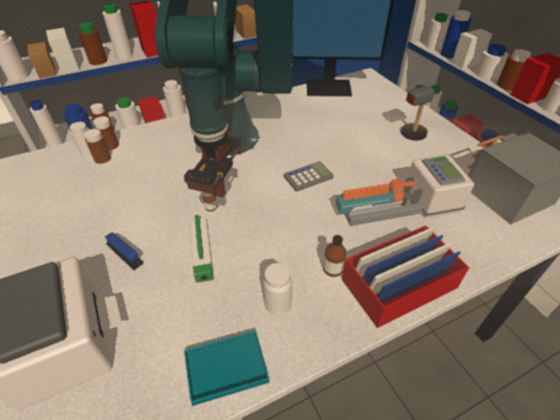

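The tail held still under a 35 N push (moved less than 0.3 mm), so it's hard against the stop. The robot is in free air (force about 0) and all bystanders are where they were. Handing in.

```bash
python3 - <<'E'
from h import *
print(np.round(current_position(),3),np.round(current_force(),2)); close_job()
E
```

```text
[ 0.51  -0.199  0.198] [-0.28 -0.36  0.48]
the job is handed in; nothing more can be done
```

The orange-nosed cassette is in the bay, under the hold-down arm and hard against the stop. I let go of it and handed the job in at about 34 s on the robot's clock; no verdict is reported.

- **Finding the balance:** The first trial grip, 11.5 mm behind the cassette's origin, carried the full weight of about 7.5 N. The moment was only about -0.04 N m, so the balance point is about 5 mm further back. It measured level within 0.3° at 20 mm up, so I kept that grip.
- **Carry:** I carried it with the underside about 160 mm up. The scene camera read the deck level within 0.2°. The top camera, which saw only part of the deck, read up to 1.7° off.
- **Loading:** I lowered it into the channel and pushed it under the roller at about 8–9 N, with the force rising to about 20 N at the stop. That last nudge may have slipped in the grip, so I also pushed the tail with closed fingers. At 35 N it moved less than 0.3 mm.
- **Last checks:** The rail is lined up within 0.4° and the roller sits about 3 mm higher than at rest. The robot was clear of everything, and the bystanders look unmoved in the last picture, but I did not measure them.
- **Disagreement:** The two cameras put the rail +1 mm and -2 mm off centre, about their calibration error. In the top view it also looks about 1 px short of fully home, but the push test says otherwise.
- **Grip force:** `move_gripper` fixes the grip at half the gripper's maximum, about 30 N rather than the 20 N you asked for. That is well under the 90 N limit.

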